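Hinge the loose half of a casting mould on its pin and shut it

TASK

Get the awl-handle casting mould ready for pouring: slide the loose half's hinge knuckle in between the two knuckles of the fixed half until it sits right back in its corner pocket, with the half still standing open, then push the brass-handled hinge pin from the tool block down through all three knuckles until it clicks and its shoulder sits on the top one, and then swing the loose half shut so that the two faces meet. Feel your way and be gentle: never ram, force or slam the parts, and leave the dye bottle, thread spool, wax tin and awl where they are. The fixed half is bolted to its board through slots, so just where it stands has to be felt.

Things in the scene. Friction and masses are not known exactly. Their poses are not given: they have to be found in the camera images.
- mould_base: Plywood board 190 x 145 x 12 mm, screwed down; origin under its centre, x to the fixed mould half at the back, y along that half, away from the hinge. Fixed half: steel-backed aluminium, 28 x 80 x 84 mm, face with two cavities looking to -x. Its upright hinge axis is nominally at x 35, y -32.5 mm but, being bolted through slots, really up to 8 mm (x) and 9 mm (y) off that, never turned.
- loose_half: Loose mould half, 0.5 to 0.75 kg, standing open on the board. Origin: on the axis of its knuckle, at the underside. y runs from the knuckle along the half; the block spans y 15 to 95, x -28 to 0, z 0 to 84 mm; x = 0 is its cavity face. Shut, its axes lie as mould_base's; open at 90 deg it is turned +90 deg (anticlockwise from above) and y points to the board's -x. Slides easily on the board.
- loose_half_centre (a point): Centre of the loose half's block, 54 mm over the bench as it stands; same axes as loose_half. 28 mm thick along x, so grasp across x, best some 20 mm above this point (the top is 42 mm above it).
- loose_knuckle (a point): Top centre of the loose half's knuckle, on its bore axis, 73.5 mm over the bench; same axes. Barrel 24 mm across, 21 mm high, bore 11.5 mm. Between the fixed knuckles it has 3 mm play above and below. Pocket: a back wall to the board's +x and a side wall to its +y; touching both, the bores are in line within 0.5 mm. The side wall is open toward -x and -y: come in from there.
- pin_handle (a point): Grasp point on the brass handle of the hinge pin (handle 15 mm across, 40 mm high), 28 mm above the shoulder and 94 mm over the bench as it stands upright in the tool block; handle top 16 mm higher.
- pin_shoulder (a point): Centre of the underside of the pin's shoulder flange (22 mm across, 4 mm thick, below the handle). Shank below it 10 mm across, 58 mm long, only a 0.5 mm chamfer at the tip. Home: it sits on the top fixed knuckle, 94 mm over the bench, 20.5 mm above loose_knuckle. A spring ball resists with 5 to 12 N between 12 and 4 mm before home, then clicks into a groove.
- hinge_pin: The hinge pin, steel with a brass handle, 102 mm long, 80 g; origin at its tip, z up to the handle.
- tool_block: Upright wooden tool block, 46 (x) x 150 (y) x 66 mm, fixed; origin under its centre. The pin stands in it at y -52 mm, its shoulder on the block's top. Three steel hole punches stand fixed in it at y 8, 34 and 60 mm, up to 117 mm over the bench.
- dye_bottle: White dye bottle with black cap, 44 mm across, 95 mm high, standing left of the board; leave it alone.
- red_spool: Spool of red thread, 40 mm across, 60 mm high, left of the board; leave it alone.
- saddle_wax: Yellow-lidded wax tin, 68 mm across, 34 mm high, right of the tool block; leave it alone.
- old_awl: Awl with a dark wooden handle, 185 mm long, lying right of the tool block; leave it alone.
There are look-alikes about, which are no part of the job. What is shaped like the loose_half but green or turquoise is not meant.

How it is judged:
On the way, in this order (a step that is already met when the one before it is completed fails the run):
1. the pin is home through all three knuckles, the loose half still open (horizontal distance between pin_shoulder and loose_knuckle below 0.0025 m and height (world z) of pin_shoulder between 0.0915 and 0.0957 m and z of pin_shoulder in the frame of loose_knuckle between 0.0185 and 0.0225 m and angle between pin_shoulder's own z axis and vertical below 0.06 rad and angle between loose_half's own z axis and vertical below 0.05 rad and angle between the x axis of loose_half and the x axis of mould_base, either way round above 0.3 rad and x of loose_knuckle in the frame of mould_base between 0.023 and 0.047 m and y of loose_knuckle in the frame of mould_base between -0.045 and -0.02 m), for 0.2 s.
2. the loose half is shut on the fixed half (angle between the x axis of loose_half and the x axis of mould_base, either way round below 0.03 rad and horizontal distance between pin_shoulder and loose_knuckle below 0.0025 m and height (world z) of pin_shoulder between 0.0915 and 0.0957 m and z of pin_shoulder in the frame of loose_knuckle between 0.0185 and 0.0225 m and angle between pin_shoulder's own z axis and vertical below 0.06 rad and angle between loose_half's own z axis and vertical below 0.05 rad and x of loose_knuckle in the frame of mould_base between 0.023 and 0.047 m and y of loose_knuckle in the frame of mould_base between -0.045 and -0.02 m), for 0.2 s.
At the end, for the whole second after the job is handed in: The pin is home (upright within 0.06 rad, its shoulder on the top knuckle within about 2 mm of height, its axis within 2.5 mm of the loose knuckle's), the loose half stands upright in the hinge, shut within 0.03 rad, and nothing moves (all of step 2 and linear speed of each of loose_half, hinge_pin below 0.01 m/s); the robot touches nothing.
It fails at once if the loose half, its knuckle in the hinge and standing open, is pressed against the fixed half or the board with over 30 N (contact force between loose_half and mould_base above 30 N and x of loose_knuckle in the frame of mould_base above 0.02 m and angle between the x axis of loose_half and the x axis of mould_base, either way round above 0.5 rad).
It fails at once if the loose half, its knuckle in the hinge, is slammed or pressed against the fixed half or the board with over 60 N (contact force between loose_half and mould_base above 60 N and x of loose_knuckle in the frame of mould_base above 0.02 m).
It fails at once if the pin is pressed against the fixed half with over 40 N (contact force between hinge_pin and mould_base above 40 N).
It fails at once if the pin is pressed against the loose half with over 40 N (contact force between hinge_pin and loose_half above 40 N).
It fails at once if the bottle, spool, tin or awl is moved by over 30 mm (distance of any of dye_bottle, red_spool, saddle_wax, old_awl from where it was at the start of the episode above 0.03 m).
It also fails if it takes over 72 s, if anything falls off the work surface, if the arm or the gripper's body presses on something with over 40 N, if the wrist force passes 120 N, or if a joint passes its speed limit or range.

ROBOT

A 7-joint arm with a two-finger parallel gripper is mounted at the origin on the work surface; the furniture and walls round the work are solid. World frame = base frame: x ahead of the robot, y to its left, z up, the work surface at z = 0. Lengths are in m, angles in rad, forces in N, time in s.
With the tool pointing down it reaches from about 0.425 to 0.925 m from the base axis. Payload 6.8 kg.
Tool frame: the origin (TCP) lies midway between the tips of the shut fingers; the grasp point (between the pads) lies 19 mm behind it; z points along the fingers, y is the line along which they close (so a half turn about z gives the same grasp; the last joint's range is limited). The gripper opens to 85 mm and grips with 20 to 120 N. Pads are 22 mm wide; open, the fingers measure 114 mm over their backs; the gripper's body (76 mm by 85 mm) begins 54 mm behind the grasp point. The pads swing forward as they close: fully open they stand 13 mm farther back than shut.
Start: joints at [-1.256, 0.477, 0.022, 1.555, -0.011, 1.109, -0.083], TCP at [0.277, 0.616, 0.231] pointing down, gripper open.
Joint ranges: [-2.96, 2.96], [-0.34, 2.1], [-1.41, 1.46], [0.24, 2.44], [-1.37, 4.51], [0.17, 1.92], [-2.96, 2.96]. Speed limits (rad/s): [2.39, 2.39, 3.14, 3.14, 3.14, 3.14, 3.14].

INTERFACE

Orientations are given as a rotation vector (axis times angle).
In Python, from bench import r gives the robot as it stands.
- The arm moves only by the tool servo_tool, never from a script. Its arguments are lists of equal length, an entry for each row: "turn": the turn, a rotation vector about the world's x, y, z in units of 5 degrees (1.0 is 5 degrees), a list of three; "slide": the shift along the world's x, y, z in units of 30 mm (1.0 is 30 mm), a list of three; "hand": the opening, from 0 (shut) to 1 (fully open). In form: {"turn": [[rx, ry, rz], ...], "slide": [[dx, dy, dz], ...], "hand": [hand, ...]}. A call has 1 to 8 rows; each row is the pose to reach, as a shift and turn from the pose commanded when the call began; what a row does not reach only later rows make up. A row lasts 1/8 s, in which the tool goes at most 62.5 mm and 10.7 degrees, less where a joint would pass 70% of its speed; a pose out of reach is approached as far as the arm can. A call with a gripper value outside its range is refused whole. The fingers move at their own pace and stop on an object; "squeeze" is the grip in N (left out, the last holds). Time passes only in rows, so rows that repeat a pose let the fingers close. It gives the time, the measured TCP pose, the force, the opening and the grip force at its end, in the units of the state.
- r.get_obs(): the state, without advancing time (a new reading comes with each control period).
- r.grab_frame(name): name is "scene" or "top" or "wrist"; returns (picture, depth): 384x512x3 uint8, red, green, blue; 384x512 float32, m along the optical axis (not along the pixel's ray), 0 where there is no reading.
- r.get_calibration(name): a dict with "fovy" (degrees; the focal length in pixels is half the picture's height over the tangent of half this angle, whatever the lens; pixels are square), "cx", "cy" (the principal point, pixels), "R" (3x3) and "t" (3): a world point X has camera coordinates R X + t. Camera axes: x right, y down, z forward; pixel columns grow to the right and rows downward; lengths in m; the calibration is good to about 2 mm. The wrist camera is an equidistant fisheye: a pixel r from the principal point sees the ray r / f radians off the axis. A picture is of the moment at which its call begins: read the wrist's pose just before it. get_calibration takes no time and is no camera call; for the wrist camera it gives the pose at the moment of the call.
- r.hand_in(): hands the job in; it is judged then, once.
The state is a dict: "clock": time; "joints": joint angles; "qvel": joint speeds; "tau": joint torques, N m; "tcp_pos": TCP position; "orientation": TCP orientation; "contact_force": force on the tool from outside, world axes, zero at the start; "moment": the same for the moment, N m; "grip_width": finger opening in m; "gripper_force": force on a finger pad.
Only numpy, scipy, OpenCV 4.12 (cv2) and the standard library are available. Lean on these libraries where they do the work, as an engineer would, in place of code of your own. Each camera call takes 0.05 s, during which the arm holds its last target. There are 200 camera calls.

## Working session

There is one attempt and no reset: what is moved stays moved. The work goes in short steps, Python scripts to look and compute and a tool call to move; the robot and the scene stay as the last step left them, time stands still between calls to the robot, and variables do not carry over. Pictures are saved under pics/ and viewed, at most 10 in all, crops included, and the job is handed in when it is done.

Besides the shell and the picture viewer there is one more tool, called after "Emit:" as name(argument=value, ...) on one line, values as JSON. servo_tool: Moves the arm, as the interface text tells. Its arguments: {"type":"object","properties":{"turn":{"type":"array"},"slide":{"type":"array"},"hand":{"type":"array"},"squeeze":{"type":"number"}},"required":["turn","slide","hand"]}

```bash
mkdir -p pics
cat > h.py <<'E'
import numpy as np, cv2
from bench import r
def grab(n,tag):
    c=r.get_calibration(n); p,d=r.grab_frame(n); np.savez(f'pics/{tag}.npz',p=p,d=d,R=c['R'],t=c['t'],f=192/np.tan(np.radians(c['fovy'])/2),cx=c['cx'],cy=c['cy'])
    cv2.imwrite(f'pics/{tag}.png',p[:,:,::-1]); return p,d,c
def cloud(tag):
    z=np.load(f'pics/{tag}.npz'); d=z['d']; v,u=np.mgrid[:384,:512]
    X=np.stack([(u-z['cx'])/z['f']*d,(v-z['cy'])/z['f']*d,d],-1)
    W=(X-z['t'])@z['R']; W[d==0]=np.nan; return W,z['p']
E
python3 - <<'E'
from h import *
for n in('top','scene'):
    p,d,c=grab(n,n+'0'); print(n,c['fovy'],c['cx'],c['cy'],-np.array(c['R']).T@np.array(c['t']),np.round(c['R'],2).tolist())
a=cv2.imread('pics/top0.png');b=cv2.imread('pics/scene0.png')
cv2.imwrite('pics/v1.png',cv2.resize(np.vstack([a,b]),None,fx=.78,fy=.78))
print(r.get_obs())
E
```

```text
top 52.01746674223307 255.64240594466284 199.4178952705073 [0.3511087  0.03221083 1.48399485] [[0.01, -1.0, 0.01], [-0.99, -0.01, -0.11], [0.11, -0.01, -0.99]]
scene 45.39627379804104 258.58236864136126 193.37168120848096 [ 1.22272206 -0.17974454  1.33450224] [[0.28, 0.96, 0.01], [0.82, -0.24, -0.52], [-0.49, 0.15, -0.86]]
{'clock': 0.1, 'joints': array([-1.25612898,  0.47772101,  0.02236954,  1.55634446, -0.0114692 ,
        1.10930619, -0.08308644]), 'qvel': array([ 0.00115157, -0.00341311,  0.00138011, -0.00228409, -0.00054291,
       -0.00119782,  0.00121534]), 'tau': array([ 4.11379311e-03, -5.97761142e+01,  1.61363594e+00, -2.81955421e+01,
        1.28462017e-02,  5.03115487e-03,  4.84953466e-05]), 'tcp_pos': array([0.27675823, 0.61507119, 0.23042451]), 'orientation': array([-6.59071031e-01, -3.07148816e+00,  2.57566761e-03]), 'contact_force': array([ 0.09727579,  0.21250858, -0.54894356]), 'moment': array([-0.00702778,  0.00097143, -0.00104729]), 'gripper_force': 0.0, 'grip_width': 0.08550977177662088}
```

View pics/top0.png

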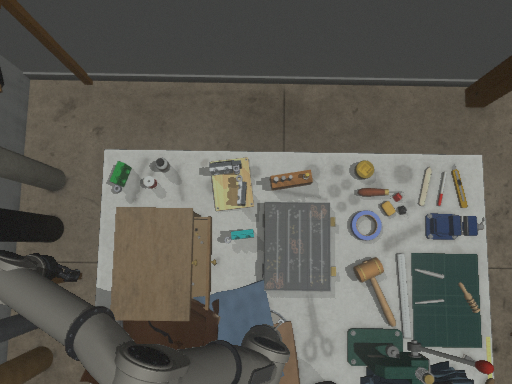

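View pics/scene0.png

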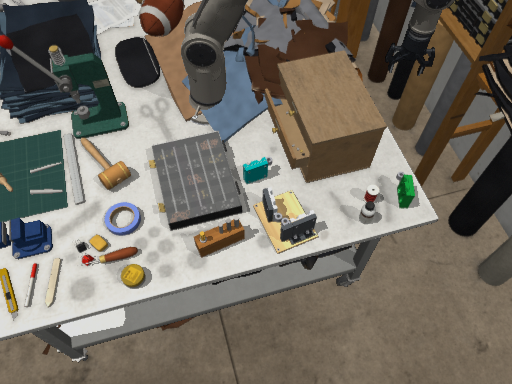

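Top view: the board sits at about (232,185) with two grey blocks, at (225,168) and (237,190). The turquoise (238,235) and green (120,175) look-alikes are excluded by colour. The tool block is at (292,180). Next I enlarge the board to confirm.

Run:
```python
from h import *
W,p=cloud('top0'); W2,p2=cloud('scene0')
for n,(u,v) in dict(board1=(215,208),board2=(253,205),board3=(250,160),fix=(225,168),loose=(237,190),tb=(292,180)).items(): print(n,np.round(W[v,u],3))
a=cv2.resize(p[150:215,200:320],None,fx=6,fy=6,interpolation=cv2.INTER_CUBIC)
b=cv2.resize(p2[170:260,180:330],None,fx=4.8,fy=4.8,interpolation=cv2.INTER_CUBIC)
h=np.zeros((600,720,3),np.uint8); a=cv2.resize(a,(554,300)); b=cv2.resize(b,(500,300)); h[:300,:554]=a; h[300:,:500]=b
cv2.imwrite('pics/v2.png',h[:,:560,::-1])
# height classes
for nm,w in(('top',W),('scene',W2)):
  w=w.reshape(-1,3); 
  for lo,hi in((.088,.104),(.06,.075),(.1,.12)):
    m=(w[:,2]>lo)&(w[:,2]<hi)&(w[:,0]>.5)&(w[:,0]<.9)&(abs(w[:,1])<.35)
    k=w[m]; 
    img=k[:,:2]; print(nm,lo,len(k),np.round(k.min(0),3),np.round(k.max(0),3))
```

```text
board1 [0.486 0.175 0.01 ]
board2 [0.5   0.033 0.01 ]
board3 [ 0.675  0.047 -0.002]
fix [0.624 0.135 0.088]
loose [0.556 0.094 0.007]
tb [ 0.589 -0.109  0.06 ]
top 0.088 412 [ 0.501 -0.156  0.088] [0.654 0.193 0.103]
top 0.06 460 [ 0.523 -0.182  0.06 ] [0.639 0.191 0.075]
top 0.1 88 [ 0.501 -0.161  0.1  ] [0.648 0.181 0.12 ]
scene 0.088 555 [ 0.5   -0.166  0.088] [0.654 0.191 0.104]
scene 0.06 725 [ 0.508 -0.185  0.06 ] [0.657 0.35  0.075]
scene 0.1 147 [ 0.503 -0.166  0.1  ] [0.652 0.187 0.12 ]
```

View pics/v2.png

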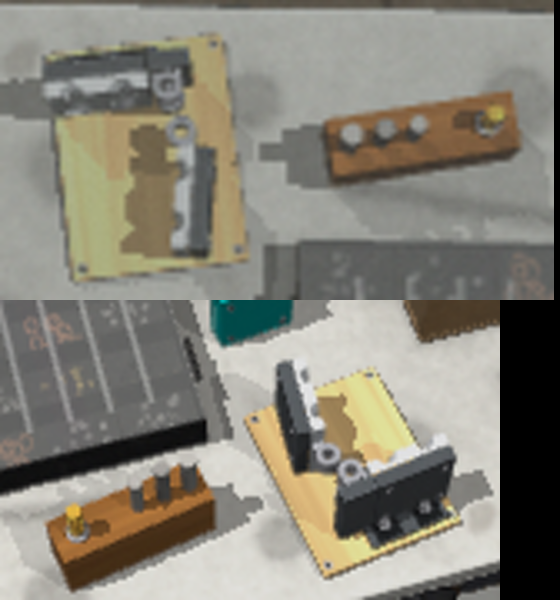

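The loose half is the dark grey block on the board: its light cavity face looks to the board's +y and its knuckle points at the fixed half. The pin is the brass knob at the right end of the tool block. The other grey block is the bolted fixed half.

Run:
```python
from h import *
for t in('top0','scene0'):
  W,p=cloud(t); w=W.reshape(-1,3); c=p.reshape(-1,3).astype(int)
  def rect(m,n):
    q=(w[m][:,:2]*1000).astype(np.float32); print(t,n,len(q),[np.round(x,1) for x in cv2.minAreaRect(q)], 'z',np.round(np.median(w[m][:,2]),4))
  x,y,z=w.T
  rect((z>.004)&(z<.02)&(x>.44)&(x<.7)&(y>.02)&(y<.22)&(c[:,0]-c[:,2]>50),'board')
  rect((z>.085)&(z<.105)&(x<.588)&(x>.46)&(y>.0)&(y<.12),'loosetop')
  rect((z>.085)&(z<.105)&(x>.60)&(x<.7)&(y>.0)&(y<.22),'fixtop')
  rect((z>.05)&(z<.072)&(x>.5)&(x<.7)&(y>-.22)&(y<-.02),'tb')
  rect((z>.08)&(z<.12)&(x>.5)&(x<.7)&(y>-.25)&(y<-.11),'pin')
  print('box',np.nanmax(z[(x>.1)&(x<.6)&(y>.2)&(y<.45)]))
c=r.get_calibration('wrist'); o=r.get_obs()
print(c['fovy'],c['cx'],c['cy'],-np.array(c['R']).T@c['t']-o['tcp_pos'],np.round(c['R'],3).tolist())
```

```text
top0 board 497 [array([581.4, 111.2]), array([184.5, 134.4]), np.float64(7.6)] z 0.0117
top0 loosetop 172 [array([536.7,  74.6]), array([28.8, 79.6]), np.float64(87.5)] z 0.0957
top0 fixtop 256 [array([627.5, 135.7]), array([ 39.1, 113.6]), np.float64(7.2)] z 0.0946
top0 tb 530 [array([ 563.7, -119.9]), array([124.9, 197.4]), np.float64(1.0)] z 0.0646
top0 pin 20 [array([ 601.4, -154.8]), array([12.1, 12.6]), np.float64(82.9)] z 0.1098
box 0.8249079736608977
scene0 board 1163 [array([581.1, 113. ]), array([191.5, 146.2]), np.float64(7.5)] z 0.0125
scene0 loosetop 211 [array([536.8,  71.7]), array([29.7, 82.5]), np.float64(87.2)] z 0.0959
scene0 fixtop 339 [array([629.4, 133. ]), array([ 41.4, 116. ]), np.float64(4.7)] z 0.0953
scene0 tb 765 [array([ 564.5, -118.5]), array([130.5, 198.5]), np.float64(1.3)] z 0.0654
scene0 pin 41 [array([ 603.5, -159. ]), array([14.3, 15.2]), np.float64(38.0)] z 0.1052
box 0.24374652950130887
65.70646984690485 256.1372497828102 192.88132972658235 [-0.06364505  0.02882839  0.14256066] [[0.41, 0.912, -0.002], [0.877, -0.394, 0.276], [0.251, -0.115, -0.961]]
```

Emit:
servo_tool(turn=[[0,0,0],[0,0,0],[0,0,1],[0,0,2],[0,0,3],[0,0,4],[0,0,4.3],[0,0,4.3]], slide=[[0,0,2],[1,-2,4],[2,-4,4],[2.9,-6,4],[3.9,-8,4],[4.8,-10,4],[5.8,-12,4],[6.7,-14,4]], hand=[1,1,1,1,1,1,1,1])

```text
clock: 1.1
tcp_pos: [0.4592, 0.2347, 0.3511]
orientation: [-0.074, -3.141, -0.0]
contact_force: [1.2, -0.2, 0.8]
grip_width: 0.0857
gripper_force: 0.0
```

Emit:
servo_tool(turn=[[0,0,0],[0,0,0],[0,0,0],[0,0,0],[0,0,0]], slide=[[1,-2,0],[2,-4.1,-1],[2,-4.1,-2.5],[2,-4.1,-3],[2,-4.1,-3]], hand=[1,1,1,1,1])

```text
clock: 1.72
tcp_pos: [0.518, 0.1152, 0.2608]
orientation: [-0.072, -3.139, 0.001]
contact_force: [0.3, 0.3, 0.9]
grip_width: 0.0853
gripper_force: 0.0
```

```bash
cat >> h.py <<'E'
def wcloud(tag):
    z=np.load(f'pics/{tag}.npz'); d=z['d']; v,u=np.mgrid[:384,:512]
    a=(u-z['cx'])/1.; b=(v-z['cy']); rr=np.hypot(a,b)+1e-9; th=rr/z['f']; k=np.tan(th)/rr
    X=np.stack([a*k*d,b*k*d,d],-1); W=(X-z['t'])@z['R']; W[d==0]=np.nan; return W,z['p']
E
python3 - <<'E'
from h import *
grab('wrist','w0'); o=r.get_obs(); print(o['tcp_pos'],o['orientation'],o['contact_force'],o['clock'])
W,p=wcloud('w0'); w=W.reshape(-1,3); x,y,z=w.T; c=p.reshape(-1,3).astype(int)
def rect(m,n):
    q=(w[m][:,:2]*1000).astype(np.float32); print(n,len(q),[np.round(x,1) for x in cv2.minAreaRect(q)], 'z',np.round(np.median(w[m][:,2]),4)) if len(q) else print(n,0)
rect((z>.004)&(z<.02)&(x>.44)&(x<.7)&(y>.02)&(y<.22)&(c[:,0]-c[:,2]>50),'board')
rect((z>.092)&(z<.1)&(x<.585)&(x>.46)&(y>.0)&(y<.12),'loosetop')
rect((z>.090)&(z<.1)&(x>.60)&(x<.7)&(y>.0)&(y<.22),'fixtop')
# heightmap picture: world 0.46-0.68 x, 0-0.22 y 
I=cv2.resize(p,None,fx=1.5,fy=1.5,interpolation=cv2.INTER_CUBIC); cv2.imwrite('pics/v3.png',I[:,:,::-1])
E
```

```text
[0.51877744 0.1156274  0.26205029] [7.09890836e-02 3.14060058e+00 9.82766948e-04] [ 1.07716832 -0.10393446  0.18169763] 1.775
board 7609 [array([579.4, 114.8]), array([188.6, 144.6]), np.float64(7.9)] z 0.0119
loosetop 1696 [array([535.8,  74.6]), array([28.6, 79.7]), np.float64(87.0)] z 0.0958
fixtop 2009 [array([626.4, 134.4]), array([ 40.6, 115.5]), np.float64(6.6)] z 0.0955
```

View pics/v3.png

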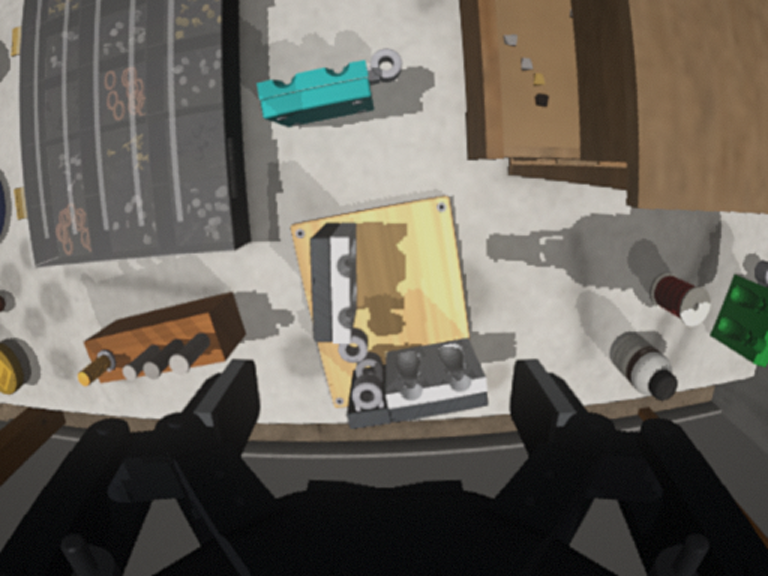

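The wrist view shows the loose half (335,285) with its knuckle ring at (353,347). The fixed half is at (430,385), with its top knuckle ring at (368,397). The pin is at (95,370). Now I fit the fixed hinge axis and the loose knuckle.

Run:
```python
from h import *
W,p=wcloud('w0'); w=W.reshape(-1,3); x,y,z=w.T; c=p.reshape(-1,3).astype(int)
m=(z>.006)&(z<.017)&(x>.44)&(x<.7)&(y>.02)&(y<.22)&(c[:,0]-c[:,2]>50)
R=lambda a:np.array([[np.cos(a),-np.sin(a)],[np.sin(a),np.cos(a)]])
a=np.radians(7.7); C=np.array([.5795,.1145])
b=(w[:,:2]-C)@R(a)*1000
f=(z>.0925)&(z<.099)&(b[:,0]>15)&(b[:,0]<90)&(abs(b[:,1])<75)
q=b[f]
B=q[q[:,1]>0]; print('block x',np.percentile(B[:,0],[1,50,99]),'y max',np.percentile(B[:,1],99.5))
# grid map of fixed top
g=np.full((22,40),' ')
for Z,ch in((.0945,'k'),(.0965,'B')):pass
for (X,Y),zz in zip(q,z[f]):
  i,j=int((X-15)//3),int((Y+60)//4)
  if 0<=i<22 and 0<=j<40:g[i,j]='B' if zz>.0951 else 'k'
print('\n'.join(''.join(s) for s in g))
def circ(m,n,it=30):
  q=b[m]; A=np.c_[2*q,np.ones(len(q))]; s=np.linalg.lstsq(A,(q**2).sum(1),rcond=None)[0]; print(n,len(q),s[:2],'minAreaCircle',cv2.minEnclosingCircle(q.astype(np.float32)),'ext',q.min(0),q.max(0), 'world',C*1000+R(a)@np.array(cv2.minEnclosingCircle(q.astype(np.float32))[0]),np.median(z[m]))
circ((z>.0905)&(z<.0965)&(b[:,1]<-19)&(b[:,0]>22)&(b[:,0]<47)&(b[:,1]>-60),'fixk')
circ((z>.070)&(z<.077)&(b[:,0]>-5)&(b[:,0]<27)&(abs(b[:,1]+30)<25)&((w[:,0]>.575)),'loosek')
lt=(z>.092)&(z<.1)&(x<.585)&(x>.46)&(y>.0)&(y<.12)
print('loose',cv2.minAreaRect((w[lt][:,:2]*1000).astype(np.float32)))
```

```text
block x [40.6899204  54.63435067 68.26534338] y max 70.2257372068921
                                        
                                        
                                        
                                        
       kkkk                             
       kBBkk                            
      kkkkkk                            
      kk kkk                            
      kk  kk BBB   BBBBBBB   BBBB       
     kkk  kkBBBBk  kBBBBBB   BBkB       
      kkkkkkBBBBkkkBkBBBBBBkkBBBB       
      kkkkkk BBBBBBBBBBBBBBBBBBBB       
    BkkBBBBBBBBBBBBBBBBBBkBBBBBBB       
   BBBBBBBBBBBBBBBBBBBBBBBBBBBBBk       
   BBBBBBBBBBBBBBBBBBBBBBBBBBBBBB       
    BkBBBBBBBBBBBBBBBBkBBBBBBBBBB       
   kBBBBBBBBBBBBBBBBBBBBBBBBBBBBB       
    BBBBkBBBBBBBBBBBBkBBBBBBBBBBB       
               k k                      
                                        
                                        
                                        
fixk 131 [ 38.79902557 -25.91156845] minAreaCircle ((37.94099807739258, -27.6639347076416), 11.744348526000977) ext [ 28.23150776 -36.20657387] [ 46.92283707 -19.14875385] world [620.80547676  92.16907507] 0.09361734998549007
loosek 211 [  7.67763621 -29.63439053] minAreaCircle ((7.6027631759643555, -29.94813346862793), 12.192045211791992) ext [ -3.96213969 -41.75314234] [ 19.72124389 -18.14089212] world [591.04684674  85.84056811] 0.07319921210939082
loose ((535.826171875, 74.63612365722656), (28.63232421875, 79.66800689697266), 87.00273132324219)
```

Emit:
servo_tool(turn=[[0,0,0],[0,0,0],[0,0,0],[0,0,0],[0,0,0],[0,0,0],[0,0,0],[0,0,0]], slide=[[0.57,-1.37,-1],[0.57,-1.37,-2.5],[0.57,-1.37,-4],[0.57,-1.37,-5.3],[0.57,-1.37,-6.3],[0.57,-1.37,-6.8],[0.57,-1.37,-6.8],[0.57,-1.37,-6.8]], hand=[1,1,1,1,1,1,0.6,0.45], squeeze=20)

```text
clock: 2.78
tcp_pos: [0.5371, 0.0733, 0.0587]
orientation: [0.074, 3.138, 0.001]
contact_force: [-0.1, 0.0, -0.2]
grip_width: 0.0516
gripper_force: 0.0
```

Emit:
servo_tool(turn=[[0,0,0],[0,0,0],[0,0,0],[0,0,0]], slide=[[0,0,0],[0,0,0],[0,0,0],[0,0,0]], hand=[0.25,0.2,0.2,0.2])

```text
clock: 3.28
tcp_pos: [0.5368, 0.0731, 0.0584]
orientation: [0.075, 3.139, 0.001]
contact_force: [-0.9, 0.9, 7.2]
grip_width: 0.0276
gripper_force: 29.6
```

Emit:
servo_tool(turn=[[0,0,0],[0,0,0],[0,0,0],[0,0,0],[0,0,0],[0,0,0]], slide=[[0,0,0.02],[0.2,0.04,0.02],[0.4,0.08,0.02],[0.6,0.12,0.02],[0.85,0.18,0.02],[0.85,0.18,0.02]], hand=[0.2,0.2,0.2,0.2,0.2,0.2])

```text
clock: 4.03
tcp_pos: [0.5627, 0.0782, 0.0584]
orientation: [0.075, 3.139, 0.0]
contact_force: [2.9, 1.0, 3.0]
grip_width: 0.0278
gripper_force: 29.2
```

Emit:
servo_tool(turn=[[0,0,0],[0,0,0],[0,0,0],[0,0,0],[0,0,0]], slide=[[0.03,0.004,0],[0.06,0.008,0],[0.1,0.013,0],[0.13,0.017,0],[0.13,0.017,0]], hand=[0.2,0.2,0.2,0.2,0.2])

```text
clock: 4.65
tcp_pos: [0.5648, 0.0785, 0.0584]
orientation: [-0.075, -3.14, -0.0]
contact_force: [-2.2, -0.3, 9.2]
grip_width: 0.0275
gripper_force: 29.9
```

Emit:
servo_tool(turn=[[0,0,0],[0,0,0]], slide=[[0.04,0.005,0],[0.04,0.005,0]], hand=[0.2,0.2])

```text
clock: 4.9
tcp_pos: [0.566, 0.0787, 0.0584]
orientation: [-0.075, -3.14, -0.0]
contact_force: [-2.0, 0.2, 9.3]
grip_width: 0.0276
gripper_force: 29.9
```

Emit:
servo_tool(turn=[[0,0,0],[0,0,0]], slide=[[0.04,0.005,0.01],[0.04,0.005,0.01]], hand=[0.2,0.2])

```text
clock: 5.15
tcp_pos: [0.5671, 0.0788, 0.0584]
orientation: [-0.075, -3.14, 0.0]
contact_force: [-1.9, -0.5, 5.9]
grip_width: 0.0275
gripper_force: 29.6
```

Emit:
servo_tool(turn=[[0,0,0],[0,0,0]], slide=[[0.04,0.005,0.01],[0.04,0.005,0.01]], hand=[0.2,0.2])

```text
clock: 5.4
tcp_pos: [0.5683, 0.079, 0.0585]
orientation: [-0.075, -3.14, 0.0]
contact_force: [-2.3, 0.1, 4.3]
grip_width: 0.0279
gripper_force: 29.3
```

Emit:
servo_tool(turn=[[0,0,0],[0,0,0]], slide=[[0.04,0.005,0],[0.04,0.005,0]], hand=[0.2,0.2])

```text
clock: 5.65
tcp_pos: [0.57, 0.0792, 0.0584]
orientation: [-0.075, -3.14, 0.0]
contact_force: [-1.1, -0.1, 3.6]
grip_width: 0.0275
gripper_force: 29.4
```

Emit:
servo_tool(turn=[[0,0,0],[0,0,0]], slide=[[0.04,0.005,0],[0.04,0.005,0]], hand=[0.2,0.2])

```text
clock: 5.9
tcp_pos: [0.5701, 0.0792, 0.0584]
orientation: [-0.075, -3.138, 0.0]
contact_force: [-4.6, -0.5, 8.6]
grip_width: 0.0278
gripper_force: 29.8
```

Emit:
servo_tool(turn=[[0,0,0],[0,0,0]], slide=[[0.04,0.005,0],[0.04,0.005,0]], hand=[0.2,0.2])

```text
clock: 6.15
tcp_pos: [0.5701, 0.0793, 0.0584]
orientation: [-0.075, -3.136, 0.001]
contact_force: [-9.3, -1.1, 11.6]
grip_width: 0.0276
gripper_force: 30.3
```

Emit:
servo_tool(turn=[[0,0,0],[0,0,0],[0,0,0],[0,0,0]], slide=[[-0.04,0,0],[-0.045,0.03,0],[-0.05,0.06,0],[-0.05,0.08,0]], hand=[0.2,0.2,0.2,0.2])

```text
clock: 6.65
tcp_pos: [0.5701, 0.0795, 0.0584]
orientation: [-0.078, -3.139, 0.004]
contact_force: [-4.0, -5.3, 6.2]
grip_width: 0.028
gripper_force: 29.8
```

Emit:
servo_tool(turn=[[0,0,0],[0,0,0]], slide=[[-0.004,0.035,0],[-0.004,0.035,0]], hand=[0.2,0.2])

```text
clock: 6.9
tcp_pos: [0.57, 0.0802, 0.0584]
orientation: [-0.079, -3.139, 0.004]
contact_force: [-4.7, -6.0, 7.6]
grip_width: 0.0277
gripper_force: 29.8
```

Emit:
servo_tool(turn=[[0,0,0],[0,0,0]], slide=[[-0.004,0.035,0],[-0.004,0.035,0]], hand=[0.2,0.2])

```text
clock: 7.15
tcp_pos: [0.5699, 0.0811, 0.0584]
orientation: [-0.079, -3.139, 0.004]
contact_force: [-3.8, -6.0, 8.2]
grip_width: 0.0275
gripper_force: 29.8
```

Emit:
servo_tool(turn=[[0,0,0],[0,0,0]], slide=[[-0.004,0.035,0],[-0.004,0.035,0]], hand=[0.2,0.2])

```text
clock: 7.4
tcp_pos: [0.5698, 0.0821, 0.0584]
orientation: [-0.079, -3.139, 0.004]
contact_force: [-3.5, -5.2, 8.0]
grip_width: 0.0274
gripper_force: 29.8
```

Emit:
servo_tool(turn=[[0,0,0],[0,0,0]], slide=[[-0.004,0.035,0],[-0.004,0.035,0]], hand=[0.2,0.2])

```text
clock: 7.65
tcp_pos: [0.5696, 0.0831, 0.0584]
orientation: [-0.079, -3.139, 0.005]
contact_force: [-3.2, -7.0, 7.4]
grip_width: 0.0275
gripper_force: 29.8
```

Emit:
servo_tool(turn=[[0,0,0],[0,0,0]], slide=[[-0.004,0.035,0],[-0.004,0.035,0]], hand=[0.2,0.2])

```text
clock: 7.9
tcp_pos: [0.5695, 0.0841, 0.0584]
orientation: [-0.079, -3.139, 0.005]
contact_force: [-4.0, -7.3, 7.8]
grip_width: 0.0275
gripper_force: 29.8
```

Run:
```python
from h import *
o=r.get_obs(); print(o['tcp_pos'],o['orientation'],o['contact_force'],o['moment'])
grab('top','t1'); p=np.load('pics/t1.npz')['p']
W,_=cloud('t1')
grab('wrist','w1'); W2,p2=wcloud('w1')
for W in (W,W2):
  x,y,z=W.reshape(-1,3).T; m=(z>.070)&(z<.077)&(x>.58)&(x<.65)&(y>.05)&(y<.12); print(m.sum(), np.round(W.reshape(-1,3)[m].min(0),4),np.round(W.reshape(-1,3)[m].max(0),4))
cv2.imwrite('pics/v4.png',np.hstack([cv2.resize(p2[190:300,190:340],(450,330)),cv2.resize(p[150:215,200:265],(330,330))])[:,:,::-1])
```

```text
[0.56951564 0.08411031 0.05840102] [-0.0793112  -3.13859431  0.0046073 ] [-3.96056488 -7.25524416  7.78288436] [-1.37094874  0.83579409 -0.21075478]Traceback (most recent call last):
  File "<stdin>", line 7, in <module>
    return umr_minimum(a, axis, None, out, keepdims, initial, where)
ValueError: zero-size array to reduction operation minimum which has no identity
```

Run:
```python
from h import *
for s,f in(('t1',cloud),('w1',wcloud)):
  W,p=f(s); w=W.reshape(-1,3); x,y,z=w.T
  m=(z>.091)&(z<.1)&(x<.60)&(x>.5)&(y>.03)&(y<.12); q=(w[m][:,:2]*1000).astype(np.float32); print(len(q),cv2.minAreaRect(q) if len(q) else '')
p=np.load('pics/t1.npz')['p'];p2=np.load('pics/w1.npz')['p']
cv2.imwrite('pics/v4.png',np.hstack([cv2.resize(p2[200:340,160:360],(470,330)),cv2.resize(p[145:210,200:265],(330,330))])[:,:,::-1])
```

```text
0 
9454 ((561.0027465820312, 84.01368713378906), (68.9300765991211, 54.97344207763672), 24.130874633789062)
```

View pics/v4.png

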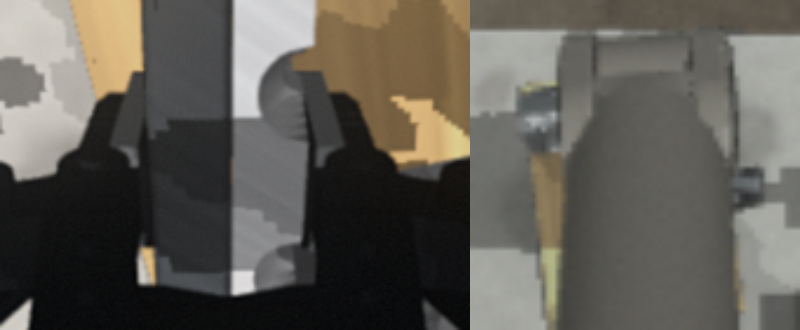

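The gripper hides the knuckle in both views, with the half held squarely in the pads, so I keep feeling towards the side wall.

Emit:
servo_tool(turn=[[0,0,0],[0,0,0]], slide=[[-0.004,0.035,0],[-0.004,0.035,0]], hand=[0.2,0.2])

```text
clock: 8.25
tcp_pos: [0.5693, 0.0851, 0.0584]
orientation: [-0.079, -3.139, 0.005]
contact_force: [-4.6, -6.5, 7.6]
grip_width: 0.0277
gripper_force: 29.9
```

Emit:
servo_tool(turn=[[0,0,0],[0,0,0]], slide=[[-0.004,0.035,0],[-0.004,0.035,0]], hand=[0.2,0.2])

```text
clock: 8.5
tcp_pos: [0.5693, 0.0857, 0.0584]
orientation: [-0.08, -3.139, 0.005]
contact_force: [-3.8, -8.4, 7.6]
grip_width: 0.0279
gripper_force: 29.9
```

Run:
```python
from h import *
o=r.get_obs(); print(o['tcp_pos'],o['orientation'],o['contact_force'],o['moment'])
```

```text
[0.56926024 0.08567524 0.05838681] [-0.08039506 -3.13853402  0.00534007] [-3.76233785 -8.42839786  7.6175252 ] [-1.6050463   0.78904758 -0.27728275]
```

Emit:
servo_tool(turn=[[0,0,0],[0,0,0]], slide=[[-0.004,0.035,0],[-0.004,0.035,0]], hand=[0.2,0.2])

```text
clock: 8.75
tcp_pos: [0.5692, 0.0858, 0.0584]
orientation: [-0.082, -3.139, 0.007]
contact_force: [-4.1, -9.4, 7.8]
grip_width: 0.0277
gripper_force: 29.9
```

Run:
```python
from h import *
o=r.get_obs(); print(o['tcp_pos'],o['orientation'],o['contact_force'],o['moment'])
```

```text
[0.56920109 0.08583777 0.05838167] [-0.08188684 -3.13855569  0.00658626] [-4.08739887 -9.36325734  7.8280646 ] [-2.01312145  0.79468247 -0.43738541]
```

Emit:
servo_tool(turn=[[0,0,0],[0,0,0],[0,0,0],[0,0,0],[0,0,0]], slide=[[0.03,0,0],[0.06,0,0],[0.06,0,0],[0.04,-0.03,0],[0.02,-0.06,0]], hand=[0.2,0.2,0.2,0.2,0.2])

```text
clock: 9.38
tcp_pos: [0.5693, 0.0857, 0.0584]
orientation: [-0.08, -3.138, 0.004]
contact_force: [-4.8, -4.5, 7.0]
grip_width: 0.0274
gripper_force: 29.9
```

Emit:
servo_tool(turn=[[0,0,0],[0,0,0],[0,0,0]], slide=[[0,0,0],[0,0,0],[0,0,0]], hand=[0.5,0.7,0.7])

```text
clock: 9.75
tcp_pos: [0.5707, 0.0891, 0.0583]
orientation: [0.073, 3.141, 0.0]
contact_force: [-0.5, 0.4, -0.6]
grip_width: 0.0599
gripper_force: 0.0
```

Emit:
servo_tool(turn=[[0,0,0],[0,0,0],[0,0,0],[0,0,0],[0,0,0],[0,0,0],[0,0,0]], slide=[[0,0,1],[0,0,2.5],[0,0,4.5],[1.5,0,5],[3,0,5],[4,0,5],[4,0,5]], hand=[0.7,0.7,0.7,0.7,0.7,0.7,0.7])

```text
clock: 10.62
tcp_pos: [0.6921, 0.0887, 0.2077]
orientation: [0.075, 3.14, -0.001]
contact_force: [-0.1, 0.8, 0.5]
grip_width: 0.06
gripper_force: 0.0
```

Run:
```python
from h import *
o=r.get_obs(); print(o['tcp_pos'],o['orientation'],o['contact_force'],o['qvel'].round(3),o['clock'])
grab('wrist','w2'); W,p=wcloud('w2'); z=np.load('pics/w2.npz')
R,t,f=z['R'],z['t'],z['f']; 
def proj(X):
  c=R@X+t; th=np.arctan2(np.hypot(c[0],c[1]),c[2]); k=f*th/np.hypot(c[0],c[1]); return c[:2]*k+[z['cx'],z['cy']]
u,v=proj(np.array([.623,.097,.094])); print(u,v,-R.T@t)
u,v=int(u),int(v); a=p[max(v-50,0):v+50,max(u-60,0):u+60]; print(max(v-50,0),max(u-60,0)); cv2.imwrite('pics/v5.png',cv2.resize(a,None,fx=6,fy=6,interpolation=cv2.INTER_CUBIC)[:,:,::-1])
w=W.reshape(-1,3);x,y,zz=w.T
m=(zz>.092)&(zz<.1)&(x<.60)&(x>.5)&(y>.03)&(y<.12); print(cv2.minAreaRect((w[m][:,:2]*1000).astype(np.float32)))
```

```text
[0.69206543 0.08869813 0.20767019] [ 7.45907283e-02  3.14035009e+00 -8.35330947e-04] [-0.09571701  0.78742662  0.46600748] [-0.009 -0.033 -0.001  0.063  0.004  0.003 -0.006] 10.625
262.3264938610102 110.21238582105616 [0.622201   0.09188668 0.35023205]
60 202
((564.2727661132812, 85.40029907226562), (28.16465950012207, 72.62694549560547), 87.1217041015625)
```

View pics/v5.png

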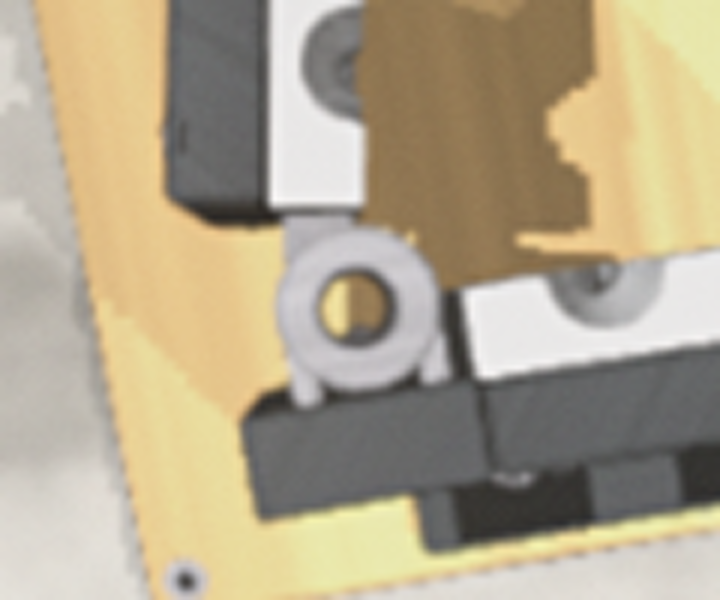

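The view shows the knuckle ring centred at crop (357,307), full-frame (261,111). The board is visible straight down through all the bores, so they are in line. Next I measure the pin from the same camera attitude, so the calibration bias cancels.

Emit:
servo_tool(turn=[[0,0,0],[0,0,0],[0,0,0],[0,0,0],[0,0,0],[0,0,0],[0,0,0]], slide=[[-0.2,-2,0.5],[-0.4,-4,0.5],[-0.6,-6,0.5],[-0.7,-8,0.5],[-0.7,-8.4,0.5],[-0.7,-8.4,0.5],[-0.7,-8.4,0.5]], hand=[0.55,0.55,0.55,0.55,0.55,0.55,0.55])

```text
clock: 11.55
tcp_pos: [0.6699, -0.1604, 0.2233]
orientation: [-0.07, -3.141, -0.003]
contact_force: [1.1, 1.1, 0.1]
grip_width: 0.0474
gripper_force: 0.0
```

```bash
cat >> h.py <<'E'
def proj(z,X):
  c=z['R']@X+z['t']; h=np.hypot(c[0],c[1]); return c[:2]*z['f']*np.arctan2(h,c[2])/h+[z['cx'],z['cy']]
def back(z,u,v,Z):
  from scipy.optimize import fsolve
  return fsolve(lambda q:proj(z,np.array([q[0],q[1],Z]))-[u,v],[.62,0.])
E
python3 - <<'E'
from h import *
o=r.get_obs(); print(o['tcp_pos'],o['orientation'],o['qvel'].round(3),o['clock'])
p,d,c=grab('wrist','w3'); z=np.load('pics/w3.npz'); z2=np.load('pics/w2.npz')
print('axis',back(z2,261.1,110.75,.094))
W,_=wcloud('w3'); w=W.reshape(-1,3);x,y,zz=w.T
m=((zz>.105)&(zz<.116)&(x>.57)&(x<.64)&(y<-.13)&(y>-.19)); print('handle top',m.sum(),w[m].min(0),w[m].max(0),np.median(zz[m]))
u,v=proj(z,np.array([.603,-.157,.110])); print(u,v); u,v=int(u),int(v); print(v-50,u-60); cv2.imwrite('pics/v6.png',cv2.resize(p[v-50:v+50,u-60:u+60],None,fx=6,fy=6,interpolation=cv2.INTER_CUBIC)[:,:,::-1])
E
```

```text
[ 0.66988605 -0.1603897   0.22328021] [-6.95523090e-02 -3.14057212e+00 -2.81851921e-03] [-0.006  0.004 -0.003 -0.004  0.003  0.001  0.002] 11.55
axis [0.62341674 0.09593589]
handle top 223 [ 0.59509782 -0.16431872  0.10684257] [ 0.60909705 -0.15057217  0.11204233] 0.10987915960828921
256.5644775635306 113.10399764206234
63 196
```

View pics/v6.png

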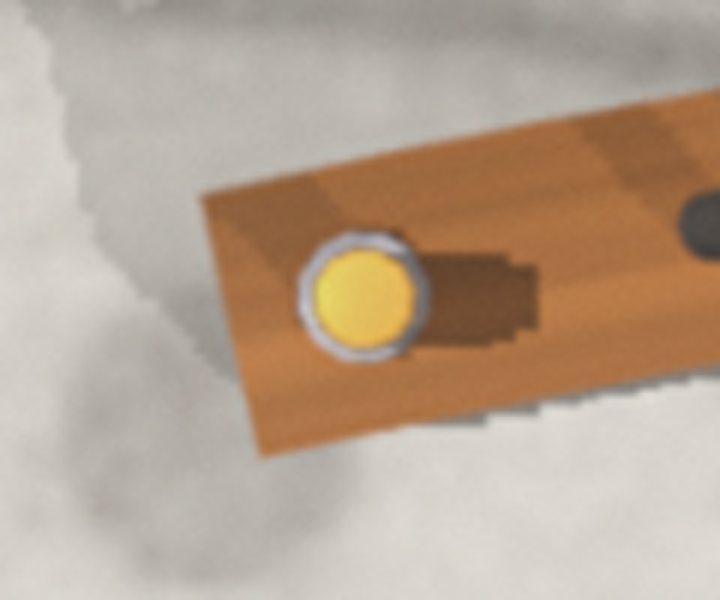

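Brass handle top is at crop (365,298), full-frame (256.4,112.3), concentric with its flange, so the pin stands upright at about (0.602, −0.157). I'll grasp it.

Emit:
servo_tool(turn=[[0,0,0],[0,0,0],[0,0,0],[0,0,0],[0,0,0],[0,0,0],[0,0,0],[0,0,0]], slide=[[-1.2,0.11,-0.5],[-2.25,0.11,-1],[-2.25,0.11,-2],[-2.25,0.11,-3],[-2.25,0.11,-4],[-2.25,0.11,-4.8],[-2.25,0.11,-4.85],[-2.25,0.11,-4.85]], hand=[0.55,0.55,0.55,0.55,0.55,0.55,0.55,0.4], squeeze=20)

```text
clock: 12.6
tcp_pos: [0.6029, -0.1593, 0.0787]
orientation: [0.072, 3.14, 0.0]
contact_force: [-0.6, -0.2, 0.5]
grip_width: 0.034
gripper_force: 0.0
```

Emit:
servo_tool(turn=[[0,0,0],[0,0,0],[0,0,0],[0,0,0],[0,0,0]], slide=[[0,0,0],[0,0,0],[0,0,0],[0,0,0],[0,0,0]], hand=[0.2,0.1,0.1,0.1,0.1])

```text
clock: 13.22
tcp_pos: [0.6032, -0.1592, 0.0791]
orientation: [0.074, 3.139, 0.002]
contact_force: [-0.6, 4.7, 6.7]
grip_width: 0.0145
gripper_force: 20.2
```

Emit:
servo_tool(turn=[[0,0,0],[0,0,0]], slide=[[0,0,0],[0,0,0]], hand=[0.05,0.05], squeeze=60)

```text
clock: 13.48
tcp_pos: [0.6032, -0.1592, 0.0792]
orientation: [0.074, 3.139, 0.002]
contact_force: [-0.4, 3.6, 6.8]
grip_width: 0.0135
gripper_force: 58.3
```

Emit:
servo_tool(turn=[[0,0,0],[0,0,0],[0,0,0],[0,0,0],[0,0,0],[0,0,0],[0,0,0],[0,0,0]], slide=[[0,0,0.2],[0,0,1],[0,0,2],[0,0,3],[0,0,4],[0.1,1.5,4.2],[0.3,3.2,4.2],[0.4,5,4.2]], hand=[0.05,0.05,0.05,0.05,0.05,0.05,0.05,0.05])

```text
clock: 14.48
tcp_pos: [0.6141, -0.0101, 0.2044]
orientation: [0.078, 3.14, -0.002]
contact_force: [0.5, -0.2, -1.7]
grip_width: 0.0136
gripper_force: 59.1
```

Emit:
servo_tool(turn=[[0,0,0],[0,0,0],[0,0,0],[0,0,0],[0,0,0]], slide=[[0.2,1.7,0],[0.3,3.3,0],[0.3,3.45,-0.4],[0.3,3.45,-0.8],[0.3,3.45,-0.8]], hand=[0.05,0.05,0.05,0.05,0.05])

```text
clock: 15.1
tcp_pos: [0.6222, 0.0908, 0.1786]
orientation: [-0.079, -3.138, 0.003]
contact_force: [0.2, -1.1, -1.1]
grip_width: 0.0133
gripper_force: 59.1
```

Emit:
servo_tool(turn=[[0,0,0],[0,0,0],[0,0,0],[0,0,0]], slide=[[0.07,0.1,-0.1],[0.07,0.11,-0.26],[0.07,0.11,-0.26],[0.07,0.11,-0.26]], hand=[0.05,0.05,0.05,0.05])

```text
clock: 15.6
tcp_pos: [0.6253, 0.0965, 0.1723]
orientation: [0.075, 3.141, 0.0]
contact_force: [0.7, -0.4, -0.1]
grip_width: 0.0134
gripper_force: 59.1
```

Run:
```python
from h import *
o=r.get_obs(); print(o['tcp_pos'],o['orientation'],o['contact_force'],o['moment'],o['clock'])
p,d,c=grab('wrist','w4'); z=np.load('pics/w4.npz')
X=o['tcp_pos']; tip=X-[0,0,.0712]; print('tip exp',proj(z,tip),'axis top',proj(z,np.array([.6234,.0959,.094])))
u,v=proj(z,tip).astype(int); v=min(v,340);print(v-44,u-60)
cv2.imwrite('pics/v7.png',cv2.resize(p[v-44:v+44,u-60:u+60],None,fx=6.6,fy=6.6,interpolation=cv2.INTER_CUBIC)[:,:,::-1])
```

```text
[0.62529927 0.09653879 0.17228505] [7.49671831e-02 3.14056218e+00 1.13475186e-05] [ 0.73718332 -0.42019151 -0.11754145] [ 0.05201258  0.00743788 -0.01376067] 15.6
tip exp [256.35070116 203.61788754] axis top [255.40637561 198.50134146]
159 196
```

View pics/v7.png

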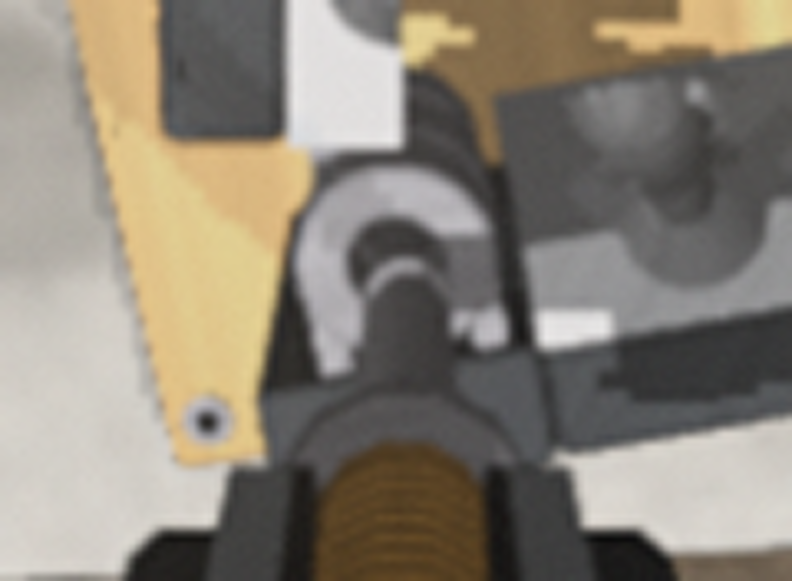

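The view shows the pin tip at crop (404,299) and the bore centre at (396,263). Allowing for the tip's height, the tip must go −2.0 mm in x and −0.8 mm in y.

Emit:
servo_tool(turn=[[0,0,0],[0,0,0],[0,0,0],[0,0,0]], slide=[[-0.067,-0.027,0],[-0.067,-0.027,-0.1],[-0.067,-0.027,-0.16],[-0.067,-0.027,-0.16]], hand=[0.05,0.05,0.05,0.05])

```text
clock: 16.15
tcp_pos: [0.6231, 0.0959, 0.1671]
orientation: [-0.075, -3.14, 0.0]
contact_force: [0.6, -0.4, -1.2]
grip_width: 0.013
gripper_force: 59.1
```

Emit:
servo_tool(turn=[[0,0,0],[0,0,0],[0,0,0]], slide=[[0,0,-0.04],[0,0,-0.08],[0,0,-0.08]], hand=[0.05,0.05,0.05])

```text
clock: 16.52
tcp_pos: [0.6232, 0.0959, 0.1649]
orientation: [-0.075, -3.141, 0.0]
contact_force: [0.6, 0.0, -0.9]
grip_width: 0.0133
gripper_force: 59.1
```

Emit:
servo_tool(turn=[[0,0,0],[0,0,0],[0,0,0]], slide=[[0,0,-0.03],[0,0,-0.05],[0,0,-0.05]], hand=[0.05,0.05,0.05])

```text
clock: 16.9
tcp_pos: [0.6233, 0.0958, 0.1635]
orientation: [0.075, 3.14, -0.0]
contact_force: [0.0, 0.3, -1.3]
grip_width: 0.0133
gripper_force: 59.1
```

Emit:
servo_tool(turn=[[0,0,0],[0,0,0],[0,0,0],[0,0,0]], slide=[[0,0,-0.03],[0,0,-0.06],[0,0,-0.1],[0,0,-0.1]], hand=[0.05,0.05,0.05,0.05])

```text
clock: 17.4
tcp_pos: [0.6233, 0.0958, 0.1604]
orientation: [0.075, 3.141, -0.0]
contact_force: [0.8, -0.7, -0.7]
grip_width: 0.0133
gripper_force: 59.0
```

Emit:
servo_tool(turn=[[0,0,0],[0,0,0],[0,0,0],[0,0,0]], slide=[[0,0,-0.04],[0,0,-0.08],[0,0,-0.13],[0,0,-0.13]], hand=[0.05,0.05,0.05,0.05])

```text
clock: 17.9
tcp_pos: [0.6232, 0.0959, 0.1564]
orientation: [-0.075, -3.141, 0.0]
contact_force: [0.8, 1.1, -1.5]
grip_width: 0.0133
gripper_force: 59.0
```

Emit:
servo_tool(turn=[[0,0,0],[0,0,0],[0,0,0],[0,0,0]], slide=[[0,0,-0.1],[0,0,-0.2],[0,0,-0.3],[0,0,-0.3]], hand=[0.05,0.05,0.05,0.05])

```text
clock: 18.4
tcp_pos: [0.6232, 0.0958, 0.1471]
orientation: [-0.075, -3.14, 0.0]
contact_force: [3.4, -0.8, -2.0]
grip_width: 0.0131
gripper_force: 58.9
```

Emit:
servo_tool(turn=[[0,0,0],[0,0,0],[0,0,0],[0,0,0]], slide=[[0,0,-0.03],[0,0,-0.06],[0,0,-0.1],[0,0,-0.1]], hand=[0.05,0.05,0.05,0.05])

```text
clock: 18.9
tcp_pos: [0.6233, 0.0958, 0.1445]
orientation: [0.075, 3.141, 0.0]
contact_force: [2.0, -0.6, 0.3]
grip_width: 0.0133
gripper_force: 59.1
```

Emit:
servo_tool(turn=[[0,0,0],[0,0,0],[0,0,0]], slide=[[0,0,-0.03],[0,0,-0.06],[0,0,-0.06]], hand=[0.05,0.05,0.05])

```text
clock: 19.27
tcp_pos: [0.6233, 0.0959, 0.1427]
orientation: [0.075, 3.141, 0.0]
contact_force: [2.3, -0.2, -0.4]
grip_width: 0.0133
gripper_force: 59.1
```

Emit:
servo_tool(turn=[[0,0,0],[0,0,0],[0,0,0],[0,0,0]], slide=[[0.012,0,-0.04],[0.012,0,-0.08],[0.012,0,-0.13],[0.012,0,-0.13]], hand=[0.05,0.05,0.05,0.05])

```text
clock: 19.77
tcp_pos: [0.6234, 0.0959, 0.1386]
orientation: [-0.075, -3.14, 0.0]
contact_force: [1.3, 0.7, -2.1]
grip_width: 0.0134
gripper_force: 59.0
```

Emit:
servo_tool(turn=[[0,0,0],[0,0,0],[0,0,0],[0,0,0]], slide=[[0,0,-0.07],[0,0,-0.14],[0,0,-0.2],[0,0,-0.2]], hand=[0.05,0.05,0.05,0.05])

```text
clock: 20.27
tcp_pos: [0.6234, 0.0959, 0.1325]
orientation: [-0.075, -3.14, 0.0]
contact_force: [1.2, -0.2, -2.2]
grip_width: 0.0134
gripper_force: 59.0
```

Emit:
servo_tool(turn=[[0,0,0],[0,0,0],[0,0,0],[0,0,0]], slide=[[0,0,-0.07],[0,0,-0.14],[0,0,-0.2],[0,0,-0.2]], hand=[0.05,0.05,0.05,0.05])

```text
clock: 20.78
tcp_pos: [0.6235, 0.0959, 0.1266]
orientation: [-0.075, -3.14, 0.0]
contact_force: [1.1, -0.9, -1.8]
grip_width: 0.0134
gripper_force: 59.0
```

Emit:
servo_tool(turn=[[0,0,0],[0,0,0],[0,0,0],[0,0,0]], slide=[[0,0,-0.04],[0,0,-0.08],[0,0,-0.13],[0,0,-0.13]], hand=[0.05,0.05,0.05,0.05])

```text
clock: 21.28
tcp_pos: [0.6235, 0.0959, 0.1228]
orientation: [-0.075, -3.141, -0.0]
contact_force: [1.8, -0.9, -1.4]
grip_width: 0.0132
gripper_force: 59.0
```

Emit:
servo_tool(turn=[[0,0,0],[0,0,0],[0,0,0],[0,0,0]], slide=[[0,0,-0.03],[0,0,-0.06],[0,0,-0.1],[0,0,-0.1]], hand=[0.05,0.05,0.05,0.05])

```text
clock: 21.78
tcp_pos: [0.6235, 0.0959, 0.1198]
orientation: [-0.075, -3.141, -0.0]
contact_force: [1.5, 0.1, -0.9]
grip_width: 0.0134
gripper_force: 59.0
```

Emit:
servo_tool(turn=[[0,0,0],[0,0,0],[0,0,0]], slide=[[0,0,-0.03],[0,0,-0.07],[0,0,-0.07]], hand=[0.05,0.05,0.05])

```text
clock: 22.15
tcp_pos: [0.6236, 0.0959, 0.1177]
orientation: [-0.075, -3.141, -0.0]
contact_force: [2.0, 1.4, -1.3]
grip_width: 0.013
gripper_force: 59.0
```

Emit:
servo_tool(turn=[[0,0,0],[0,0,0],[0,0,0],[0,0,0]], slide=[[0,0,-0.03],[0,0,-0.06],[0,0,-0.1],[0,0,-0.1]], hand=[0.05,0.05,0.05,0.05])

```text
clock: 22.65
tcp_pos: [0.6238, 0.0958, 0.115]
orientation: [0.075, 3.14, 0.0]
contact_force: [1.3, 0.3, 2.7]
grip_width: 0.0136
gripper_force: 59.4
```

Emit:
servo_tool(turn=[[0,0,0],[0,0,0],[0,0,0],[0,0,0]], slide=[[0,0,-0.03],[0,0,-0.06],[0,0,-0.1],[0,0,-0.1]], hand=[0.05,0.05,0.05,0.05])

```text
clock: 23.15
tcp_pos: [0.6237, 0.0958, 0.1118]
orientation: [0.075, 3.14, -0.0]
contact_force: [2.7, -1.1, 2.0]
grip_width: 0.0131
gripper_force: 59.4
```

Emit:
servo_tool(turn=[[0,0,0],[0,0,0],[0,0,0]], slide=[[0,0,-0.03],[0,0,-0.07],[0,0,-0.07]], hand=[0.05,0.05,0.05])

```text
clock: 23.52
tcp_pos: [0.6235, 0.0958, 0.1094]
orientation: [-0.075, -3.141, 0.0]
contact_force: [2.1, -0.2, 0.3]
grip_width: 0.0131
gripper_force: 59.4
```

Emit:
servo_tool(turn=[[0,0,0],[0,0,0],[0,0,0]], slide=[[0,0,-0.03],[0,0,-0.05],[0,0,-0.05]], hand=[0.05,0.05,0.05])

```text
clock: 23.9
tcp_pos: [0.6235, 0.0959, 0.1081]
orientation: [-0.075, -3.141, 0.0]
contact_force: [3.6, -0.6, -0.0]
grip_width: 0.0136
gripper_force: 59.3
```

Emit:
servo_tool(turn=[[0,0,0],[0,0,0]], slide=[[0,0,-0.03],[0,0,-0.03]], hand=[0.05,0.05])

```text
clock: 24.15
tcp_pos: [0.6235, 0.0959, 0.1073]
orientation: [-0.075, -3.141, -0.0]
contact_force: [2.6, 0.1, 0.4]
grip_width: 0.0135
gripper_force: 59.3
```

Emit:
servo_tool(turn=[[0,0,0],[0,0,0]], slide=[[0,0,-0.03],[0,0,-0.03]], hand=[0.05,0.05])

```text
clock: 24.4
tcp_pos: [0.6236, 0.0959, 0.1072]
orientation: [0.075, 3.141, 0.001]
contact_force: [-0.5, -0.8, 6.0]
grip_width: 0.0134
gripper_force: 59.9
```

Emit:
servo_tool(turn=[[0,0,0],[0,0,0]], slide=[[0,0,-0.03],[0,0,-0.03]], hand=[0.05,0.05])

```text
clock: 24.65
tcp_pos: [0.6237, 0.0959, 0.1071]
orientation: [0.075, 3.14, 0.001]
contact_force: [-2.7, -0.7, 12.8]
grip_width: 0.0131
gripper_force: 60.5
```

Emit:
servo_tool(turn=[[0,0,0],[0,0,0],[0,0,0]], slide=[[0,0,0.03],[0,0,0.04],[0,0,0.04]], hand=[0.05,0.3,0.45], squeeze=20)

```text
clock: 25.02
tcp_pos: [0.6227, 0.096, 0.1062]
orientation: [-0.074, -3.139, 0.0]
contact_force: [-0.4, 0.5, -0.3]
grip_width: 0.038
gripper_force: 0.0
```

Emit:
servo_tool(turn=[[0,0,0],[0,0,0],[0,0,0],[0,0,0],[0,0,0],[0,0,0],[0,0,0]], slide=[[0,0,0.8],[0,0,2],[0,0,3.2],[0,0,3.6],[1.2,0,3.6],[2.3,0,3.6],[2.3,0,3.6]], hand=[0.55,0.55,0.55,0.55,0.55,0.55,0.55])

```text
clock: 25.9
tcp_pos: [0.6932, 0.0957, 0.2127]
orientation: [-0.075, -3.139, 0.002]
contact_force: [-0.6, -0.1, 0.1]
grip_width: 0.0468
gripper_force: 0.0
```

Run:
```python
from h import *
o=r.get_obs(); print(o['tcp_pos'],o['orientation'],o['clock'])
p,d,c=grab('wrist','w5'); z=np.load('pics/w5.npz'); W,_=wcloud('w5'); w=W.reshape(-1,3);x,y,zz=w.T
m=(zz>.125)&(zz<.15)&(abs(x-.623)<.02)&(abs(y-.096)<.02); print('handle top',m.sum(),np.median(w[m],0),w[m].min(0),w[m].max(0))
m=(zz>.0965)&(zz<.104)&(abs(x-.623)<.016)&(abs(y-.096)<.016); print('flange top',m.sum(),np.median(w[m],0),w[m].min(0),w[m].max(0))
m=(zz>.092)&(zz<.1)&(x<.60)&(x>.5)&(y>.03)&(y<.12); print(cv2.minAreaRect((w[m][:,:2]*1000).astype(np.float32)))
cv2.imwrite('pics/v8.png',cv2.resize(p[20:200,160:360],None,fx=3.3,fy=3.3,interpolation=cv2.INTER_CUBIC)[:,:,::-1])
```

```text
[0.6932458  0.09567132 0.21273464] [-7.51679538e-02 -3.13891271e+00  1.58718148e-03] 25.9
handle top 323 [0.62288654 0.0961448  0.1377748 ] [0.61596854 0.0892029  0.12925362] [0.63015591 0.10323369 0.13978085]
flange top 182 [0.62595981 0.09907276 0.0976891 ] [0.60738182 0.08567889 0.09651481] [0.6389069  0.1117638  0.09937324]
((564.1165771484375, 85.53860473632812), (28.287479400634766, 73.12052154541016), 86.65174865722656)
```

View pics/v8.png

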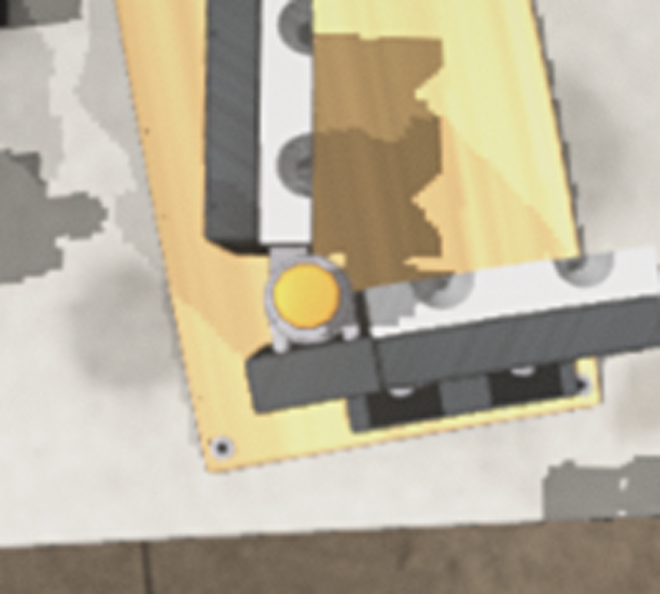

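The view shows the pin upright in the hinge, with the handle at crop (307,296). Its top is at z 0.138, which means the shoulder is home at 0.094, and the half is still open. Now I go with shut fingers behind the loose half, to push it shut along the arc.

Emit:
servo_tool(turn=[[0,0,0],[0,0,0],[0,0,0],[0,0,0],[0,0,0],[0,0,0],[0,0,0],[0,0,0]], slide=[[-1.5,-0.6,0],[-3,-1.2,0],[-4.5,-1.56,0],[-4.8,-1.56,-0.8],[-4.8,-1.56,-2.2],[-4.8,-1.56,-3.6],[-4.8,-1.56,-4.8],[-4.8,-1.56,-4.8]], hand=[0,0,0,0,0,0,0,0])

```text
clock: 26.95
tcp_pos: [0.545, 0.0488, 0.0683]
orientation: [-0.074, -3.134, 0.002]
contact_force: [0.6, -0.1, 0.1]
grip_width: -0.0003
gripper_force: 0.0
```

Run:
```python
from h import *
o=r.get_obs(); print(o['tcp_pos'],o['orientation'],o['joints'].round(2),o['contact_force'],o['clock'])
ax=np.array([.6235,.0959])
for th in np.arange(86.8,4,-6):
  a=np.radians(th); u=np.array([np.cos(a),np.sin(a)]); v=np.array([-u[1],u[0]])
  P=ax-.0435*u+.072*v; print(round(th,1),P.round(4), 'units from now',((P-o['tcp_pos'][:2])/.03).round(2),'turn',round((th-86.8)/5,2))
```

```text
[0.54501848 0.04883204 0.06834159] [-7.40690149e-02 -3.13386389e+00  2.17437184e-03] [-0.41  0.5   0.26  2.   -0.2   0.67  1.5 ] [ 0.55993208 -0.0753685   0.10668633] 26.95
86.8 [0.5492 0.0565] units from now [0.14 0.26] turn 0.0
80.8 [0.5455 0.0645] units from now [0.02 0.52] turn -1.2
74.8 [0.5426 0.0728] units from now [-0.08  0.8 ] turn -2.4
68.8 [0.5406 0.0814] units from now [-0.15  1.08] turn -3.6
62.8 [0.5396 0.0901] units from now [-0.18  1.38] turn -4.8
56.8 [0.5394 0.0989] units from now [-0.19  1.67] turn -6.0
50.8 [0.5402 0.1077] units from now [-0.16  1.96] turn -7.2
44.8 [0.5419 0.1163] units from now [-0.1   2.25] turn -8.4
38.8 [0.5445 0.1248] units from now [-0.02  2.53] turn -9.6
32.8 [0.5479 0.1329] units from now [0.1 2.8] turn -10.8
26.8 [0.5522 0.1406] units from now [0.24 3.06] turn -12.0
20.8 [0.5573 0.1478] units from now [0.41 3.3 ] turn -13.2
14.8 [0.5631 0.1544] units from now [0.6  3.52] turn -14.4
8.8 [0.5695 0.1604] units from now [0.82 3.72] turn -15.6
```

Emit:
servo_tool(turn=[[0,0,0],[0,0,0],[0,0,-0.6],[0,0,-1.2],[0,0,-1.8],[0,0,-2.4],[0,0,-3],[0,0,-3.6]], slide=[[0.1,0.12,0],[0.14,0.26,0],[0.08,0.39,0],[0.02,0.52,0],[-0.03,0.66,0],[-0.08,0.8,0],[-0.12,0.94,0],[-0.15,1.08,0]], hand=[0,0,0,0,0,0,0,0])

```text
clock: 27.95
tcp_pos: [0.5449, 0.0819, 0.0721]
orientation: [0.567, 3.088, 0.002]
contact_force: [-0.9, -1.3, 0.4]
grip_width: 0.0004
gripper_force: 0.6
```

Emit:
servo_tool(turn=[[0,0,-0.6],[0,0,-1.2],[0,0,-1.8],[0,0,-2.4],[0,0,-3],[0,0,-3.6],[0,0,-4.2],[0,0,-4.8]], slide=[[-0.03,0.15,-0.05],[-0.05,0.3,-0.1],[-0.06,0.45,-0.1],[-0.07,0.59,-0.1],[-0.06,0.74,-0.1],[-0.04,0.88,-0.1],[-0.01,1.03,-0.1],[0.02,1.17,-0.1]], hand=[0,0,0,0,0,0,0,0])

```text
clock: 28.95
tcp_pos: [0.5453, 0.1172, 0.069]
orientation: [1.197, 2.903, 0.002]
contact_force: [-0.3, -1.5, -0.3]
grip_width: -0.0002
gripper_force: 0.5
```

Run:
```python
from h import *
o=r.get_obs(); print(o['tcp_pos'],o['orientation'],o['joints'].round(2),o['contact_force'],o['clock'])
p,d,c=grab('wrist','w6'); W,_=wcloud('w6'); w=W.reshape(-1,3);x,y,zz=w.T
m=(zz>.093)&(zz<.0985)&(x<.62)&(x>.48)&(y>.03)&(y<.2); print(m.sum(),cv2.minAreaRect((w[m][:,:2]*1000).astype(np.float32)))
t,_=cloud('top0')
p,d,c=grab('scene','s6'); W,_=cloud('s6'); w=W.reshape(-1,3);x,y,zz=w.T
m=(zz>.093)&(zz<.1)&(x<.62)&(x>.48)&(y>.03)&(y<.2); print(m.sum(),cv2.minAreaRect((w[m][:,:2]*1000).astype(np.float32)))
```

```text
[0.54531018 0.11718676 0.06902331] [1.19690368e+00 2.90344487e+00 2.36216976e-03] [-0.67  0.54  0.45  1.99 -0.36  0.69  0.8 ] [-0.34043485 -1.5306308  -0.34571312] 28.95
3725 ((577.17919921875, 147.44589233398438), (113.60536193847656, 48.86878204345703), 25.10591697692871)
123 ((581.79541015625, 138.7208251953125), (97.79994201660156, 73.75459289550781), 84.44241333007812)
```

Emit:
servo_tool(turn=[[0,0,-0.6],[0,0,-1.2],[0,0,-1.8],[0,0,-2.4],[0,0,-3],[0,0,-3.6],[0,0,-4.2],[0,0,-4.8]], slide=[[0.03,0.14,0],[0.06,0.28,0],[0.12,0.42,0],[0.18,0.55,0],[0.25,0.68,0],[0.32,0.81,0],[0.41,0.93,0],[0.5,1.05,0]], hand=[0,0,0,0,0,0,0,0])

```text
clock: 30.05
tcp_pos: [0.5598, 0.1484, 0.0684]
orientation: [-1.774, -2.593, -0.001]
contact_force: [-1.3, -0.8, -0.3]
grip_width: -0.0
gripper_force: 0.5
```

Run:
```python
from h import *
o=r.get_obs(); print(o['tcp_pos'],o['orientation'],o['contact_force'],o['clock'])
p,d,c=grab('top','t7'); q,d,c=grab('scene','s7'); w,d,c=grab('wrist','w7')
cv2.imwrite('pics/v9.png',np.hstack([cv2.resize(q[170:260,230:350],(400,300)),cv2.resize(w[60:260,120:390],(400,300))])[:,:,::-1])
```

```text
[0.55982447 0.14836265 0.06844763] [-1.77351208e+00 -2.59299666e+00 -1.19821856e-03] [-1.31379951 -0.79948915 -0.33339205] 30.05
```

View pics/v9.png

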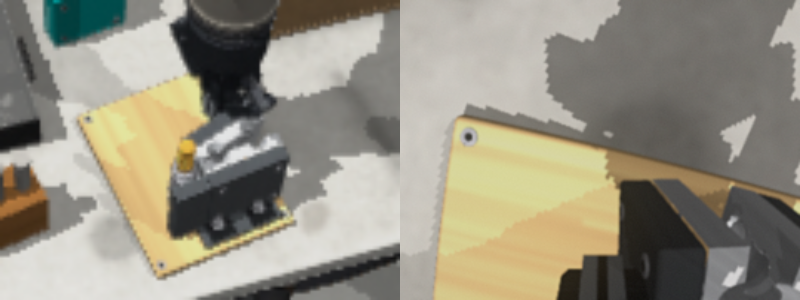

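The half is swinging properly with the pin still standing in the hinge (scene crop (187,150)), and about 13° is left. I finish in small steps.

Emit:
servo_tool(turn=[[0,0,-0.3],[0,0,-0.6],[0,0,-0.9],[0,0,-1.2],[0,0,-1.2]], slide=[[0.05,0.05,0],[0.1,0.11,0],[0.15,0.17,0],[0.19,0.22,0],[0.19,0.22,0]], hand=[0,0,0,0,0])

```text
clock: 30.82
tcp_pos: [0.5655, 0.1549, 0.0677]
orientation: [1.906, 2.497, 0.0]
contact_force: [-1.1, -0.9, -0.8]
grip_width: 0.0
gripper_force: 0.2
```

Emit:
servo_tool(turn=[[0,0,-0.3],[0,0,-0.6],[0,0,-0.6]], slide=[[0.05,0.05,0],[0.1,0.1,0],[0.1,0.1,0]], hand=[0,0,0])

```text
clock: 31.2
tcp_pos: [0.5685, 0.158, 0.0677]
orientation: [1.971, 2.446, 0.0]
contact_force: [-1.5, 0.2, 0.5]
grip_width: 0.0002
gripper_force: 0.3
```

Emit:
servo_tool(turn=[[0,0,-0.3],[0,0,-0.6],[0,0,-0.6]], slide=[[0.05,0.04,0],[0.1,0.08,0],[0.1,0.08,0]], hand=[0,0,0])

```text
clock: 31.58
tcp_pos: [0.5717, 0.1603, 0.0678]
orientation: [2.035, 2.393, 0.0]
contact_force: [-1.2, 0.2, 0.1]
grip_width: -0.0
gripper_force: 0.3
```

Emit:
servo_tool(turn=[[0,0,-0.3],[0,0,-0.3]], slide=[[0.05,0.02,0],[0.05,0.02,0]], hand=[0,0])

```text
clock: 31.82
tcp_pos: [0.5722, 0.1606, 0.0675]
orientation: [-2.066, -2.366, 0.002]
contact_force: [-3.5, -0.7, -0.2]
grip_width: -0.0
gripper_force: 1.5
```

Emit:
servo_tool(turn=[[0,0,0],[0,0,0]], slide=[[0.04,0.005,0],[0.04,0.005,0]], hand=[0,0])

```text
clock: 32.08
tcp_pos: [0.5724, 0.1607, 0.0673]
orientation: [-2.064, -2.365, 0.004]
contact_force: [-6.2, -0.2, 1.6]
grip_width: 0.0002
gripper_force: 3.4
```

Emit:
servo_tool(turn=[[0,0,0],[0,0,0],[0,0,0],[0,0,0]], slide=[[0.03,0.005,0],[0.06,0.01,0],[0.06,0.01,0],[0.06,0.01,0]], hand=[0,0,0,0])

```text
clock: 32.58
tcp_pos: [0.5724, 0.1606, 0.0671]
orientation: [-2.062, -2.363, 0.008]
contact_force: [-12.6, -1.2, 6.2]
grip_width: -0.0001
gripper_force: 6.0
```

Emit:
servo_tool(turn=[[0,0,0],[0,0,0],[0,0,0],[0,0,0],[0,0,0],[0,0,0]], slide=[[-0.2,-0.03,0],[-0.8,-0.1,0],[-1,-0.1,1],[-1,-0.1,2.5],[-1,-0.1,4.5],[-1,-0.1,4.5]], hand=[0,0,0,0,0,0])

```text
clock: 33.33
tcp_pos: [0.55, 0.1585, 0.2079]
orientation: [2.063, 2.363, 0.016]
contact_force: [-0.2, 0.3, 0.0]
grip_width: 0.0003
gripper_force: 0.0
```

Run:
```python
from h import *
o=r.get_obs(); print(o['tcp_pos'],o['contact_force'],o['clock'])
a=np.radians(7.7); ax=np.array([.6235,.0959]); R=np.array([[np.cos(a),-np.sin(a)],[np.sin(a),np.cos(a)]])
for s,n,f in(('s8','scene',cloud),('t8','top',cloud),('w8','wrist',wcloud)):
  grab(n,s); W,p=f(s); w=W.reshape(-1,3); b=(w[:,:2]-ax)@R*1000; z=w[:,2]
  g=p.reshape(-1,3).astype(int)
  m=(z>.0925)&(z<.099)&(b[:,1]>18)&(b[:,1]<93)&(b[:,0]>-45)&(b[:,0]<40); q=b[m]
  if len(q)<50: print(n,'few'); continue
  xs=[];xb=[];ys=np.arange(20,92,6)
  for y in ys:
    k=q[(q[:,1]>=y)&(q[:,1]<y+6)]; xs.append(k[:,0].min() if len(k) else np.nan); xb.append(k[:,0].max() if len(k) else np.nan)
  xs,xb=np.array(xs),np.array(xb); print(n,xs.round(1),xb.round(1))
  ok=np.isfinite(xs); print('rear slope mrad',1e3*np.polyfit(ys[ok],xs[ok],1)[0],'back slope',1e3*np.polyfit(ys[ok],xb[ok],1)[0],'rect',cv2.minAreaRect(q.astype(np.float32)))
  m=(z>.125)&(z<.15)&(np.hypot(*b.T)<18); print('pin',m.sum(),np.median(w[m],0) if m.any() else '')
```

```text
[0.5500033  0.15852639 0.20788944] [-0.18516284  0.2884549   0.04517587] 33.325
scene [-29.3 -28.7 -30.2 -28.6 -25.6 -30.4 -22.4 -27.9 -27.5 -28.  -28.3 -27.5] [27.2 27.3 28.1 27.5 26.7 27.1 27.2 27.4 28.2 27.8 23.9 26.1]
rear slope mrad 26.37585150245585 back slope -23.319037830974786 rect ((-1.1164970397949219, 55.673377990722656), (74.46897888183594, 58.58292770385742), 89.75596618652344)
pin 30 [0.624455   0.0929042  0.13514095]
top [-26.5 -28.5 -28.3 -27.8 -24.    nan   nan   nan   nan   nan   nan   nan] [25.9 22.7 26.4 27.9 20.7  nan  nan  nan  nan  nan  nan  nan]
rear slope mrad 93.55638484278981 back slope -83.79467971787057 rect ((0.48104286193847656, 32.02055358886719), (28.757801055908203, 57.97541427612305), 83.89555358886719)
pin 18 [0.62235005 0.09699729 0.13670956]
wrist [-29.3 -29.2 -29.4 -29.6 -29.6 -29.4 -29.6 -29.7 -29.8 -29.4 -29.7 -29.6] [27.9 27.2 27.4 27.  27.6 27.2 27.4 27.3 27.5 27.2 27.5 27.5]
rear slope mrad -6.117023001695529 back slope -0.6794661976250009 rect ((-1.0017757415771484, 55.45178985595703), (57.40110778808594, 75.15348052978516), 0.3213934600353241)
pin 0
```

```bash
python3 -c "
from bench import r
print(r.hand_in())"
```

```text
the job is handed in; nothing more can be done
None
```

I handed the job in at about 33 s on the robot clock. The knuckle is seated in its pocket, the pin is home with its shoulder on the top knuckle, and the loose half is shut to within about 6 mrad by the wrist camera. The hand-in gave no verdict back.

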